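# Change over the pieces at the netsuke carver's clamp

### The job

The three pieces are in each other's places. Using the cork pad as the free spot on the way, change them round so that the boxwood toad ends up sitting upright in the middle of the open clamp, lengthwise along the jaws, the black horn offcut lies right way up in the middle of the celadon dish, and the bamboo handle lies right way up in the middle of the red lacquer stand. Leave the rasp, the knife and the square wood blank where they are.

Things in the scene. Friction and masses are not known exactly. Their poses are not given: they have to be found in the camera images.
- toad: Loose: unfinished yellow boxwood toad, 48 long (x, head to +x) x 34 wide (y) x 31 high; vertical flat ends and sides up to 20 high. Origin: centre of its underside; z up. 40 g. Starts in the dish, at any yaw.
- horn: Loose: black buffalo horn offcut, 56 long (x, from -28 to +28) x 30 wide (y) x 28 high; the part from x = +14 to +28 is narrower (22 wide, 21 high), the rest is a plain block. Origin: centre of its underside (of the 56 x 30 outline); z up. 50 g. Starts on the stand, at any yaw.
- bamboo: Loose: stubby yellow-green bamboo tool handle with brown nodes, planed flat on four sides, 62 long (x) x 26 wide (y) x 26 high. Origin: centre of its underside; z up. 35 g. Starts in the clamp, lengthwise along the jaws.
- clamp: Place (fixed): open wooden screw clamp on a pale kiri board (x -120 to 65, y -65 to 65). Origin: at table level under the middle of the jaw gap. A piece sits on the board, 18 above the origin. Jaws: 80 wide along y, tops 48 above table, inner faces at x = +33 and -33; the gap is open at both y ends. Screw and dark turned handle lie along -x to x = -162, at most 50 high. No tightening needed.
- dish: Place (fixed): round green celadon dish, rim diameter 136 and 13 high, inner floor about 98 across and 6 above the table. Origin: centre of its underside.
- stand: Place (fixed): red lacquer stand, a flat slab 115 (x) x 95 (y), top 12 above the table. Origin: below its centre, at table level.
- pad: Free spot (fixed): square cork pad, 110 x 110, 6 thick, empty at the start. Origin: centre of its underside.
- rasp: Bystander, loose: steel half-round rasp with brown wooden handle, 250 long along x (from -130 to +120), 22 high, at the back of the table. Leave alone.
- knife: Bystander, loose: carving knife with dark handle, 165 long along x, 14 high, at the back of the table. Leave alone.
- blank: Bystander, loose: pale square-sawn wood blank 60 x 45 x 40 high, at the back left. Leave alone.
Not all that is in view belongs to the job. Leave any blue or pink look-alike of the toad alone. What is shaped like the bamboo but white is not meant.

How it is judged (in metres and radians):
On the way:
1. one of the three pieces has been set down and let go on the cork pad (((horizontal distance between toad and pad below 0.045 m and z of toad in the frame of pad between 0.002 and 0.011 m and angle between toad's own z axis and vertical below 0.15 rad and linear speed of toad below 0.02 m/s and angular speed of toad below 0.2 rad/s and contact force between toad and the fingers below 0.1 N) or (horizontal distance between horn and pad below 0.045 m and z of horn in the frame of pad between 0.002 and 0.011 m and angle between horn's own z axis and vertical below 0.15 rad and linear speed of horn below 0.02 m/s and angular speed of horn below 0.2 rad/s and contact force between horn and the fingers below 0.1 N) or (horizontal distance between bamboo and pad below 0.045 m and z of bamboo in the frame of pad between 0.002 and 0.011 m and angle between bamboo's own z axis and vertical below 0.15 rad and linear speed of bamboo below 0.02 m/s and angular speed of bamboo below 0.2 rad/s and contact force between bamboo and the fingers below 0.1 N))), for 0.2 s.
At the end, for the whole second after the job is handed in: The toad stands in the clamp within 15 mm of the middle of the gap, its length within 0.3 rad of the jaws' direction; the horn lies in the dish and the bamboo on the stand, each within 15 mm of the middle; each upright within 0.15 rad, resting on its place (height within 5 mm), released and still (horizontal distance between toad and clamp below 0.015 m and z of toad in the frame of clamp between 0.014 and 0.023 m and angle between each of toad, horn, bamboo's own z axis and vertical below 0.15 rad and linear speed of each of toad, horn, bamboo below 0.02 m/s and angular speed of each of toad, horn, bamboo below 0.2 rad/s and horizontal distance between horn and dish below 0.015 m and z of horn in the frame of dish between 0.002 and 0.011 m and horizontal distance between bamboo and stand below 0.015 m and z of bamboo in the frame of stand between 0.008 and 0.017 m and angle between the x axis of toad and the y axis of clamp, either way round below 0.3 rad); the robot touches nothing.
It fails at once if the rasp was moved more than 20 mm (distance of rasp from where it was at the start of the episode above 0.02 m).
It fails at once if the knife was moved more than 20 mm (distance of knife from where it was at the start of the episode above 0.02 m).
It fails at once if the blank was moved more than 20 mm (distance of blank from where it was at the start of the episode above 0.02 m).
It also fails if it takes over 106 s, if anything falls off the work surface, if the arm or the gripper's body presses on something with over 40 N, if the wrist force passes 120 N, or if a joint passes its speed limit or range.

### The arm

A 6-joint arm with a two-finger parallel gripper is mounted at the origin on the work surface. World frame = base frame: x ahead of the robot, y to its left, z up, the work surface at z = 0. Lengths are in m, angles in degrees, forces in N, time in s.
With the tool pointing down it reaches from about 0.4 to 0.825 m from the base axis. Payload 7 kg.
Tool frame: the origin (TCP) lies at the very end of the fingers, on their centre line; the grasp point (between the pads) lies 19 mm behind it; z points along the fingers, y is the direction in which the jaws open and shut (so a half turn about z gives the same grasp; the last joint's range is limited). The gripper opens to 88 mm and grips with 3 to 60 N. Pads are 19 mm wide; open, the fingers measure 130 mm over their backs; the gripper's body (78 mm by 193 mm) begins 47 mm behind the grasp point.
Start: joints at [88.127, 20.546, 0.682, 0, -70.136, -16.507], TCP at [0.213, 0.641, 0.227] pointing down, gripper open.
Joint ranges: [-176.03, 176.03], [-82.01, 121.73], [-58.28, 71.71], [-173.87, 95.51], [-174.79, -0.11], [-173.66, 173.66]. Speed limits (degrees/s): [136.94, 136.94, 172.46, 180, 180, 180].

### API

Orientations are given as [roll, pitch, yaw] about the fixed x, y, z axes, in that order (R = Rz(yaw) Ry(pitch) Rx(roll)).
In Python, from plant import ctrl, snapshot, workorder gives the robot as it stands. The module is installed in compiled form; this text tells all that it offers.
- The arm moves only by the shell command python3 -m creep 'ROWS'. ROWS is JSON, a list of rows, each a list of 5 numbers: the shift along the tool's x, y, z scaled (see below), then the turn about the tool's z scaled (see below), then the finger opening in mm, from 0 to 87.6. A call has exactly 8 rows; each row is the pose to reach, as a shift and turn from the pose commanded when the call began, along the tool's axes at that moment, turning the shorter way round; what a row does not reach only later rows make up. The controller multiplies each number of a shift by 0.1 m and each number of a turn by 180 degrees. A row lasts 1/12 s, in which the tool goes at most 41.7 mm and 7.16 degrees, less where a joint would pass 70% of its speed; a pose out of reach is approached as far as the arm can. A call with a number of a shift or a turn outside -1 to 1 is refused whole. A call with a gripper value outside its range is refused whole. The fingers move at their own pace and stop on an object; the grip force is fixed at half the most. Time passes only in rows, so rows that repeat a pose let the fingers close, or fill a call up. It gives the time, the measured TCP pose, the force and the opening at its end, in the units of the state.
- ctrl.get_obs(): the state, without advancing time (a new reading comes with each control period).
- snapshot(name): name is "scene" or "top" or "wrist"; returns a dict with "img" (400x640x3 uint8, blue, green, red), "camera_matrix" (3x3 intrinsics, pixels), "xyz" and "rotation" of the camera in the world. Camera axes: x right, y up, looking along -z (the intrinsics and any distortion apply to the point x, -y, -z); pixel columns grow to the right and rows downward; lengths in m; the calibration is good to about 2 mm. A picture is of the moment at which its call begins. There is no depth.
- workorder.close_job(): hands the job in, once; it reports no verdict.
The state is a dict: "clock": time; "joint_pos": joint angles; "qvel": joint speeds; "tau": joint torques, N m; "tool_pos": TCP position; "orientation": TCP orientation; "force": force on the tool from outside, world axes, zero at the start; "moment": the same for the moment, N m; "opening": finger opening in m.
Only numpy, scipy, OpenCV 4.12 (cv2) and the standard library are available. Lean on these libraries where they do the work, as an engineer would, in place of code of your own. Each camera call takes 0.05 s, during which the arm holds its last target.

## Working session

There is one attempt and no reset: what is moved stays moved. The work goes in short steps, Python scripts to look and compute and a shell command to move; the robot and the scene stay as the last step left them, time stands still between calls to the robot, and variables do not carry over. Pictures are saved under pics/ and viewed, and the job is handed in when it is done.

```bash
mkdir -p pics; ls; python3 - <<'E'
from plant import ctrl,snapshot
import cv2
print(ctrl.get_obs())
for n in ["scene","top","wrist"]:
    s=snapshot(n); cv2.imwrite(f"pics/{n}0.png",s["img"]); print(n,s["camera_matrix"],s["xyz"],s["rotation"],[k for k in s])
E
```

```text
pics
{'clock': 0.0, 'joint_pos': array([ 8.81244206e+01,  2.05912665e+01,  6.33611584e-01, -1.90620192e-02,
       -7.01337773e+01, -1.65062445e+01]), 'qvel': array([ 0.08523173,  0.00165023, -0.01031923,  0.10145633, -0.03495068,
        0.02198263]), 'tau': array([-1.12643229e-03, -5.82722211e+01,  2.93062431e+01,  6.99694186e+00,
        7.00664241e-03, -1.47305182e-04]), 'tool_pos': array([0.21274549, 0.64009555, 0.22562667]), 'orientation': array([ 1.79907244e+02, -8.79910730e-03, -1.83883088e+01]), 'force': array([0.57538752, 0.47564938, 0.29239689]), 'moment': array([-0.05077965,  0.00394138,  0.01260156]), 'opening': 0.087401883567306}
scene [[372.75335676   0.         314.92423768]
 [  0.         372.75335676 196.8762426 ]
 [  0.           0.           1.        ]] [1.10951497 0.48696597 1.01776639] [ 35.58119634  -0.89756048 131.26119871] ['img', 'camera_matrix', 'xyz', 'rotation']
top [[382.18785538   0.         324.00940562]
 [  0.         382.18785538 199.61616618]
 [  0.           0.           1.        ]] [0.38166298 0.04417439 1.01168611] [ 10.74706809   1.50293025 -91.2981372 ] ['img', 'camera_matrix', 'xyz', 'rotation']
wrist [[327.26324965   0.         317.11669298]
 [  0.         327.26324965 196.2562927 ]
 [  0.           0.           1.        ]] [0.28316554 0.61632439 0.38396631] [ -16.00777781   -0.13759386 -108.39414866] ['img', 'camera_matrix', 'xyz', 'rotation']
```

View pics/scene0.png

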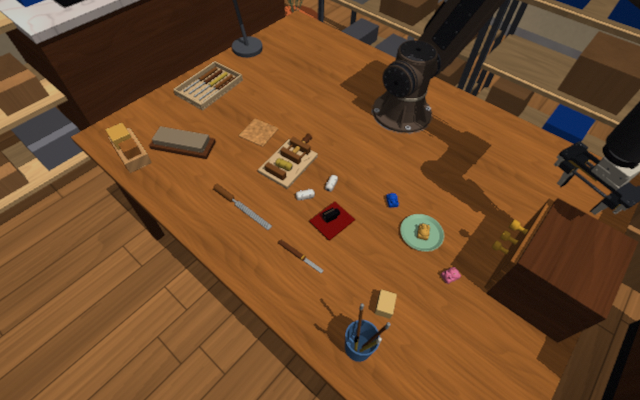

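View pics/top0.png

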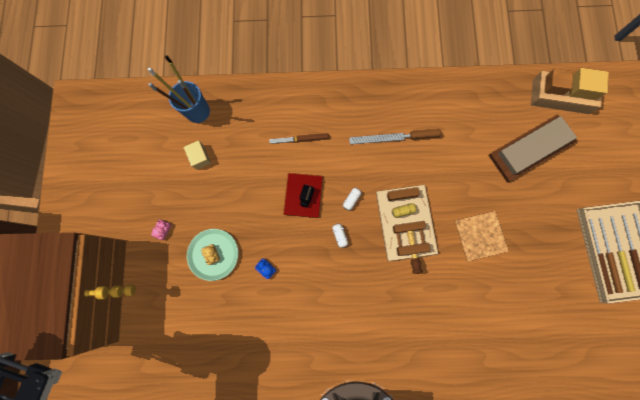

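View pics/wrist0.png

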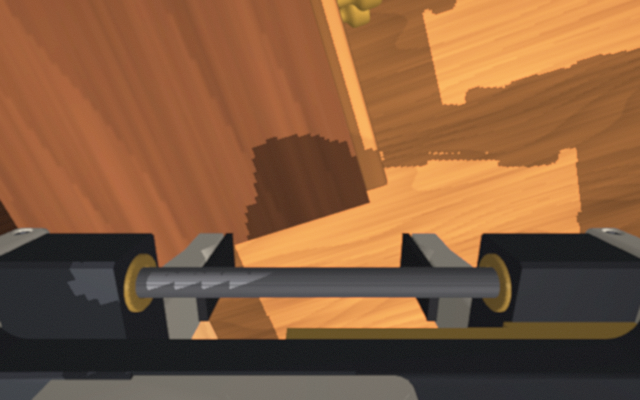

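```bash
cat > h.py <<'E'
import numpy as np, cv2
from scipy.spatial.transform import Rotation as R
from plant import ctrl,snapshot
def ray(s,u,v):
    d=np.linalg.inv(s["camera_matrix"])@np.array([u,v,1.]); d=np.array([d[0],-d[1],-d[2]])
    return R.from_euler('xyz',s["rotation"],degrees=True).apply(d)
def pt(s,u,v,z):
    d=ray(s,u,v); c=np.array(s["xyz"]); return c+d*(z-c[2])/d[2]
def proj(s,p):
    q=R.from_euler('xyz',s["rotation"],degrees=True).inv().apply(np.array(p)-s["xyz"])
    k=s["camera_matrix"]@np.array([q[0],-q[1],-q[2]]); return k[:2]/k[2]
def shift(p,yaw=None,o=None):
    "world target TCP -> row numbers"
    o=o or ctrl.get_obs(); r=R.from_euler('xyz',o["orientation"],degrees=True)
    return r.inv().apply(np.array(p)-o["tool_pos"])/0.1
E
python3 - <<'E'
from h import *
s=snapshot("top"); im=s["img"]
c=cv2.resize(im[160:290,170:520],None,fx=2.28,fy=2.28,interpolation=cv2.INTER_CUBIC); cv2.imwrite("pics/c1.png",c)
for n,u,v,z in [("dish",213,255,.013),("toad",210,255,.03),("horn",307,195,.035),("stand",304,195,.012),("bam",404,210,.044),("pad",482,235,.006),("rasp",395,137,.01),("knife",300,139,.01),("blank",197,154,.04),("pink",161,230,.02),("blue",265,268,.02),("w1",353,199,.02),("w2",341,236,.02)]:
    p=pt(s,u,v,z); print(n,p.round(3),np.hypot(*p[:2]).round(3))
s2=snapshot("scene")
for p in [pt(s,482,235,.006),pt(s,213,255,.013)]: print(proj(s2,p))
E
```

```text
dish [0.433 0.359 0.013] 0.562
toad [0.432 0.361 0.03 ] 0.563
horn [0.581 0.11  0.035] 0.591
stand [0.586 0.119 0.012] 0.598
bam [ 0.533 -0.138  0.044] 0.551
pad [ 0.468 -0.343  0.006] 0.58
rasp [ 0.742 -0.132  0.01 ] 0.753
knife [0.744 0.128 0.01 ] 0.755
blank [0.7   0.402 0.04 ] 0.807
pink [0.501 0.497 0.02 ] 0.706
blue [0.396 0.221 0.02 ] 0.454
w1 [ 0.57  -0.011  0.02 ] 0.57
w2 [0.473 0.024 0.02 ] 0.474
[257.99617396 131.04959637]
[421.75448953 230.55606264]
```

View pics/c1.png

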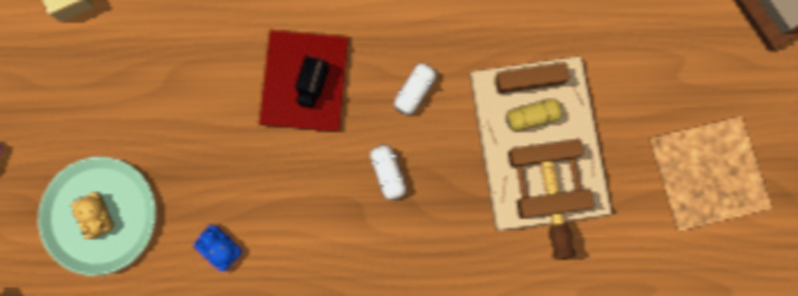

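Candidates (top view px): toad – yellow piece in the dish (210,255) chosen; blue look-alike (265,268), pink (161,230) and brass knobs (110,292) rejected. Bamboo – yellow-green in the clamp (404,210) chosen; white ones (353,199) and (341,236) rejected. Horn – black on the red stand (307,195). The crop confirms all three.

```bash
cat >> h.py <<'E'
def blob(m,roi):
    x0,y0,x1,y1=roi; k=np.zeros_like(m); k[y0:y1,x0:x1]=m[y0:y1,x0:x1]
    cs,_=cv2.findContours(k,cv2.RETR_EXTERNAL,cv2.CHAIN_APPROX_NONE); return max(cs,key=cv2.contourArea)
def world(s,c,z): return np.array([pt(s,u,v,z)[:2] for u,v in c.reshape(-1,2)])
def rect(s,c,z):
    w=(world(s,c,z)*1000).astype(np.float32); (cx,cy),(a,b),t=cv2.minAreaRect(w)
    return (round(cx,1),round(cy,1)),(round(a,1),round(b,1)),round(t if a>b else t+90,1)
def hsv(s): return cv2.cvtColor(s["img"],cv2.COLOR_BGR2HSV)
E
python3 - <<'E'
from h import *
s=snapshot("top"); H=hsv(s)
h,S,V=[H[...,i].astype(int) for i in range(3)]
for n,p in dict(dish=(195,240),toad=(210,255),red=(290,180),horn=(307,195),board=(387,225),jaw=(403,194),bam=(404,211),pad=(480,238),wood=(260,210)).items(): print(n,H[p[1],p[0]])
M=lambda m:(m*255).astype(np.uint8)
print("dish",rect(s,blob(M((h>45)&(h<85)&(S>40)),(170,215,250,295)),.012))
red=M(((h<8)|(h>172))&(S>150)&(V<170)); red=cv2.morphologyEx(red|M(V<45),cv2.MORPH_OPEN,np.ones((3,3)))
print("stand",rect(s,blob(red,(275,165,330,225)),.012))
bl=M(V<45); c=blob(bl,(292,178,320,212));print("horn",rect(s,c,.03),cv2.boundingRect(c))
b=M((S<110)&(V>140)&(h>8)&(h<30)); b=cv2.morphologyEx(b,cv2.MORPH_CLOSE,np.ones((15,15)));c=blob(b,(365,175,450,270));print("board",rect(s,c,.018),cv2.boundingRect(c))
y=M((h>=24)&(h<40)&(S>110)); c=blob(y,(385,198,425,222));print("bam",rect(s,c,.04),cv2.boundingRect(c))
y=M((h<30)&(S>100)); c=blob(y,(195,240,228,272));print("toad",rect(s,c,.025),cv2.boundingRect(c))
E
```

```text
dish [ 66  55 182]
toad [ 19 160 195]
red [  1 229 129]
horn [14 76 57]
board [ 19  85 230]
jaw [ 14 175 134]
bam [ 23 157 210]
pad [ 15 145 207]
wood [ 14 176 180]
dish ((436.3, 361.8), (131.8, 129.5), 88.7)
stand ((586.8, 122.1), (93.4, 113.8), 173.4)
horn ((579.7, 113.1), (29.3, 55.3), 161.1) (300, 185, 14, 22)
board ((506.1, -146.7), (183.3, 130.7), 6.6) (377, 185, 61, 76)
bam ((528.6, -117.3), (17.0, 7.7), 18.4) (394, 209, 5, 7)
toad ((433.6, 363.4), (47.0, 35.6), 25.5) (202, 244, 18, 21)
```

```bash
python3 -m creep '[[0,0,-0.3,0,87],[0,0.15,-0.4,0,87],[0.2,0.3,-0.4,0,87],[0.4,0.5,-0.4,0,87],[0.6,0.6,-0.4,0,87],[0.8,0.65,-0.4,0,87],[1,0.65,-0.4,0,87],[1,0.65,-0.4,0,87]]'
```

```text
clock: 0.97
tool_pos: [0.2896, 0.5459, 0.267]
orientation: [-180.0, -0.0, -18.5]
force: [-0.2, -0.4, 0.5]
opening: 0.0865
```

```bash
python3 -m creep '[[0.2,0.1,0,0,87],[0.4,0.2,0,0,87],[0.6,0.3,0,0,87],[0.8,0.4,0,0,87],[0.9,0.5,0,0,87],[1,0.6,0,0,87],[1,0.65,0,0,87],[1,0.65,0,0,87]]'; python3 -m creep '[[0.2,0.1,0,0.03,87],[0.4,0.2,0,0.07,87],[0.6,0.3,0,0.1,87],[0.8,0.4,0,0.14,87],[0.9,0.5,0,0.18,87],[0.97,0.6,0,0.22,87],[0.97,0.65,0,0.256,87],[0.97,0.65,0,0.256,87]]'
python3 - <<'E'
from h import *
print(ctrl.get_obs())
for n in ["scene","wrist"]:
    s=snapshot(n); cv2.imwrite(f"pics/{n}1.png",s["img"])
E
```

```text
clock: 1.63
tool_pos: [0.3614, 0.4532, 0.2669]
orientation: [-180.0, 0.0, -18.4]
force: [-0.6, -0.4, 0.4]
opening: 0.087
clock: 2.3
tool_pos: [0.4329, 0.3616, 0.2667]
orientation: [-180.0, 0.0, -64.8]
force: [-0.2, 0.6, 0.6]
opening: 0.087
{'clock': 2.3, 'joint_pos': array([ 5.97479131e+01,  8.72315436e+00, -9.97524618e+00, -9.43227010e-03,
       -7.12860318e+01, -3.45229416e+01]), 'qvel': array([ 0.87717923,  0.56246946,  0.9354285 ,  0.10718758,  0.10096383,
       12.46600836]), 'tau': array([-6.47096392e-01, -4.19198799e+01,  2.93257409e+01,  7.07798079e+00,
       -3.18614693e-03, -2.07008265e+00]), 'tool_pos': array([0.43287898, 0.36162221, 0.26674629]), 'orientation': array([-1.79992237e+02,  1.61837172e-02, -6.47780525e+01]), 'force': array([-0.18681609,  0.5611527 ,  0.56804427]), 'moment': array([ 0.09125125, -0.00047279,  0.01124953]), 'opening': 0.08699956858364032}
```

View pics/scene1.png

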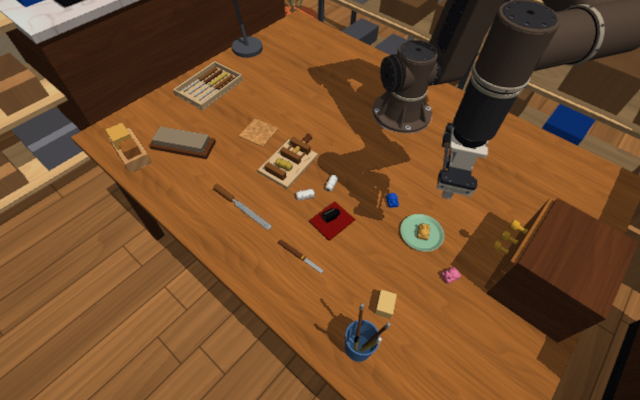

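View pics/wrist1.png

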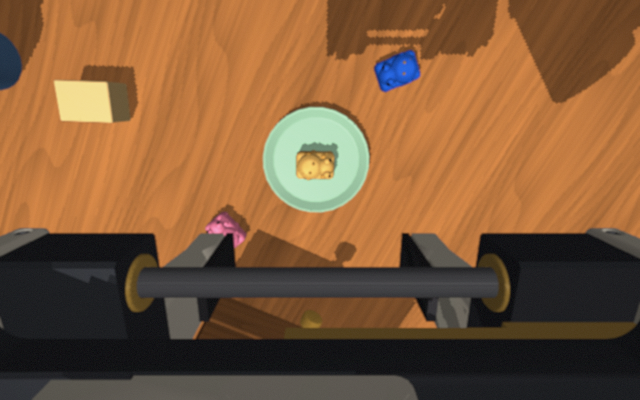

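The wrist view shows the yellow toad at px (316,166) in the dish, its length already horizontal (along the jaws). Measure it with the wrist calibration.

```bash
python3 - <<'E'
from h import *
s=snapshot("wrist"); H=hsv(s);h,S,V=[H[...,i].astype(int) for i in range(3)]
M=lambda m:(m*255).astype(np.uint8)
c=blob(M((h>45)&(h<85)&(S>40)),(255,100,375,220)); print("dish",rect(s,c,.012))
c=blob(M((h<30)&(S>90)&(V>120)),(285,140,350,190)); print("toad",rect(s,c,.024),cv2.boundingRect(c))
p=c.reshape(-1,2)
print(shift([.4336,.3634,.10]))
cv2.imwrite("pics/c2.png",cv2.resize(s["img"][95:225,250:390],None,fx=4,fy=4))
E
```

```text
dish ((435.2, 359.8), (133.1, 132.0), 25.8)
toad ((434.1, 363.7), (46.0, 34.0), 25.8) (297, 152, 38, 28)
[-0.00305628 -0.00830013  1.66671779]
```

View pics/c2.png

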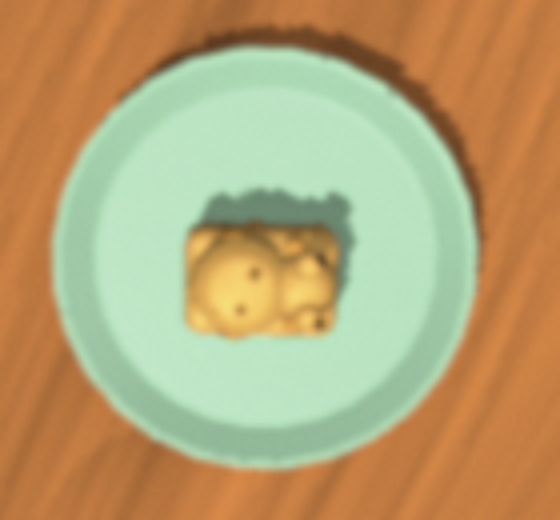

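```bash
python3 -m creep '[[0,-0.02,0.3,0,70],[0,-0.02,0.6,0,66],[0,-0.02,0.9,0,66],[0,-0.02,1,0,66],[0,-0.02,1,0,66],[0,-0.02,1,0,66],[0,-0.02,1,0,66],[0,-0.02,1,0,66]]'; python3 -m creep '[[0,0,0.2,0,66],[0,0,0.4,0,66],[0,0,0.6,0,66],[0,0,0.8,0,66],[0,0,0.9,0,66],[0,0,1,0,66],[0,0,1,0,66],[0,0,1,0,66]]'
```

```text
clock: 3.12
tool_pos: [0.4357, 0.3638, 0.1686]
orientation: [-179.8, 0.1, -64.4]
force: [0.1, -0.0, -0.3]
opening: 0.066
clock: 3.78
tool_pos: [0.4353, 0.3631, 0.0671]
orientation: [-180.0, 0.0, -64.4]
force: [-0.7, 0.2, 0.3]
opening: 0.0657
```

```bash
python3 - <<'E'
from h import *
s=snapshot("wrist"); cv2.imwrite("pics/w3.png",s["img"]); print(shift([.434,.3635,.012]))
E
```

```text
[-0.00780533  0.01394352  0.55597596]
```

View pics/w3.png

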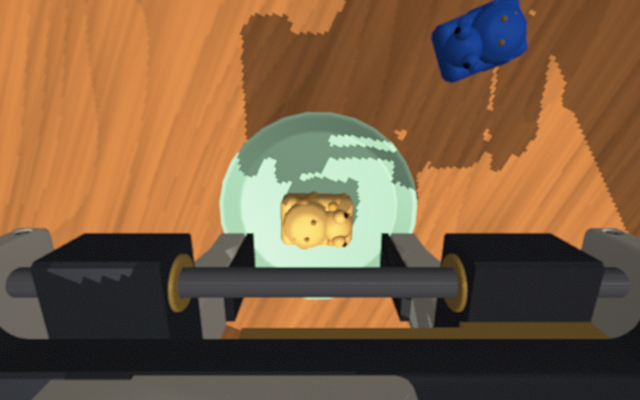

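The toad at (317,222) is centred between the fingers. I'll descend and close.

```bash
python3 -m creep '[[0,0.01,0.1,0,66],[0,0.01,0.2,0,66],[0,0.01,0.3,0,66],[0,0.01,0.4,0,66],[0,0.01,0.48,0,66],[0,0.01,0.53,0,66],[0,0.01,0.55,0,66],[0,0.01,0.55,0,66]]'; python3 -m creep '[[0,0,0,0,60],[0,0,0,0,54],[0,0,0,0,48],[0,0,0,0,44],[0,0,0,0,40],[0,0,0,0,40],[0,0,0,0,40],[0,0,0,0,40]]';  python3 -m creep '[[0,0,-0.1,0,40],[0,0,-0.2,0,40],[0,0,-0.35,0,40],[0,0,-0.5,0,40],[0,0,-0.65,0,40],[0,0,-0.8,0,40],[0,0,-0.9,0,40],[0,0,-1,0,40]]'
python3 - <<'E'
from h import *
s=snapshot("wrist"); cv2.imwrite("pics/w4.png",s["img"])
s=snapshot("top");H=hsv(s);h,S,V=[H[...,i].astype(int) for i in range(3)]
m=((S<165)&(h<22)&(V>150)).astype(np.uint8)*255;m=cv2.morphologyEx(cv2.morphologyEx(m,cv2.MORPH_CLOSE,np.ones((5,5))),cv2.MORPH_OPEN,np.ones((5,5)))
c=blob(m,(445,195,520,275));print("pad",rect(s,c,.006))
print(shift([.468,-.343,.11]))
E
```

```text
clock: 4.5
tool_pos: [0.434, 0.3619, 0.0108]
orientation: [179.9, -0.0, -64.5]
force: [1.0, -0.3, -0.6]
opening: 0.0663
clock: 5.17
tool_pos: [0.4343, 0.3626, 0.012]
orientation: [-180.0, 0.0, -64.5]
force: [-1.4, 0.2, 5.6]
opening: 0.0476
clock: 5.83
tool_pos: [0.4342, 0.3623, 0.113]
orientation: [-180.0, 0.0, -64.5]
force: [-0.5, 0.8, -1.5]
opening: 0.0478
pad ((466.7, -340.6), (111.6, 112.3), 102.3)
[6.51341703 2.74558468 0.0183654 ]
```

View pics/w4.png

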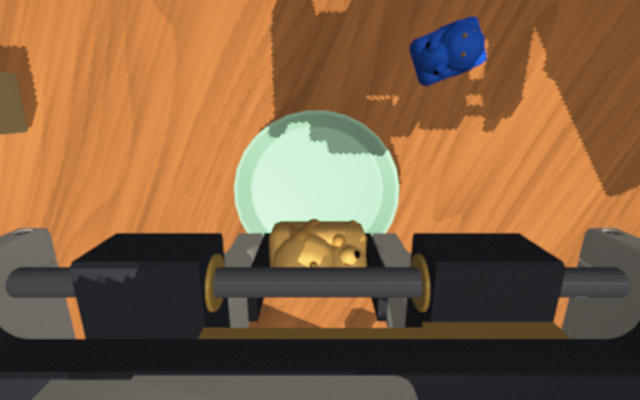

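```bash
python3 -m creep '[[0.1,0.05,0,-0.03,40],[0.25,0.1,0,-0.06,40],[0.4,0.17,0,-0.1,40],[0.55,0.24,0,-0.14,40],[0.7,0.3,0,-0.18,40],[0.85,0.36,0,-0.22,40],[1,0.42,0,-0.26,40],[1,0.42,0,-0.29,40]]'; python3 -m creep '[[0.03,0.15,0,0,40],[0.06,0.3,0,-0.03,40],[0.1,0.45,0,-0.06,40],[0.14,0.6,0,-0.08,40],[0.18,0.75,0,-0.1,40],[0.2,0.9,0,-0.1,40],[0.23,1,0,-0.1,40],[0.23,1,0,-0.1,40]]'; python3 - <<'E'
from h import *
print(shift([.467,-.341,.11]))
E
```

```text
clock: 6.6
tool_pos: [0.4384, 0.251, 0.1106]
orientation: [179.9, 0.1, -12.0]
force: [0.3, 0.4, -1.6]
opening: 0.0481
clock: 7.27
tool_pos: [0.44, 0.1493, 0.1112]
orientation: [180.0, 0.1, 5.5]
force: [0.2, -0.9, 0.2]
opening: 0.0479
[-0.19936428  4.90664529  0.01488002]
```

```bash
python3 -m creep '[[0,0.15,0,0,40],[0,0.35,0,0,40],[0,0.55,0,0,40],[0,0.75,0,0,40],[0,0.9,0,0,40],[-0.05,1,0,0,40],[-0.05,1,0,0,40],[-0.05,1,0,0,40]]'; python3 -m creep '[[0,0.15,0,0,40],[0,0.35,0,0,40],[0,0.55,0,0,40],[0,0.75,0,0,40],[0,0.9,0,0,40],[-0.05,1,0,0,40],[-0.05,1,0,0,40],[-0.05,1,0,0,40]]';python3 -m creep '[[0,0.15,0,0,40],[0,0.35,0,0,40],[0,0.55,0,0,40],[0,0.75,0,0,40],[0,0.9,0,0,40],[-0.05,1,0,0,40],[-0.05,1,0,0,40],[-0.05,1,0,0,40]]';python3 -m creep '[[0,0.15,0,0,40],[0,0.35,0,0,40],[0,0.55,0,0,40],[0,0.75,0,0,40],[0,0.9,0,0,40],[-0.05,1,0,0,40],[-0.05,1,0,0,40],[-0.05,1,0,0,40]]';python3 -m creep '[[0,0.15,0.05,-0.006,40],[0,0.35,0.1,-0.006,40],[0,0.55,0.2,-0.006,40],[0,0.75,0.3,-0.006,40],[0,0.9,0.4,-0.006,40],[0,0.9,0.5,-0.006,40],[0,0.9,0.5,-0.006,40],[0,0.9,0.5,-0.006,40]]'
python3 - <<'E'
from h import *
print(shift([.467,-.341,.014])) 
s=snapshot("wrist"); cv2.imwrite("pics/w5.png",s["img"])
E
```

```text
clock: 7.93
tool_pos: [0.4455, 0.0512, 0.1116]
orientation: [-180.0, -0.0, 5.6]
force: [0.4, -0.3, -0.2]
opening: 0.0477
clock: 8.6
tool_pos: [0.4504, -0.0485, 0.1115]
orientation: [-180.0, -0.0, 5.7]
force: [0.1, 0.6, -0.6]
opening: 0.0479
clock: 9.27
tool_pos: [0.4553, -0.1483, 0.1115]
orientation: [-180.0, 0.0, 5.7]
force: [0.5, -1.2, -0.6]
opening: 0.0481
clock: 9.93
tool_pos: [0.4602, -0.2482, 0.1115]
orientation: [-180.0, 0.0, 5.7]
force: [0.3, -0.8, -0.7]
opening: 0.0482
clock: 10.6
tool_pos: [0.4692, -0.3371, 0.0611]
orientation: [-180.0, 0.1, 6.8]
force: [1.0, 0.0, 0.2]
opening: 0.0477
[-0.02543013  0.03688404  0.47114571]
```

View pics/w5.png

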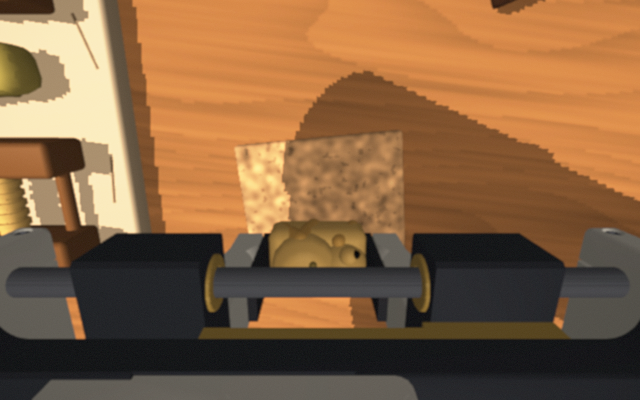

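```bash
python3 -m creep '[[-0.02,0.03,0.1,0,40],[-0.02,0.03,0.2,0,40],[-0.02,0.03,0.3,0,40],[-0.02,0.03,0.38,0,40],[-0.02,0.03,0.43,0,40],[-0.02,0.03,0.46,0,40],[-0.02,0.03,0.48,0,40],[-0.02,0.03,0.48,0,40]]';python3 -m creep '[[0,0,0.005,0,40],[0,0,0.005,0,45],[0,0,0.005,0,50],[0,0,0.005,0,56],[0,0,0.005,0,62],[0,0,0.005,0,66],[0,0,0.005,0,66],[0,0,0.005,0,66]]';python3 -m creep '[[0,0,-0.1,0,70],[0,0,-0.2,0,70],[0,0,-0.35,0,70],[0,0,-0.5,0,70],[0,0,-0.65,0,70],[0,0,-0.8,0,70],[0,0,-0.9,0,70],[0,0,-1,0,70]]'
python3 - <<'E'
from h import *
s=snapshot("wrist"); cv2.imwrite("pics/w6.png",s["img"])
print(shift([.58,.113,.13]))
E
```

```text
clock: 11.32
tool_pos: [0.4679, -0.3414, 0.0131]
orientation: [-180.0, 0.0, 6.8]
force: [0.6, 0.5, -0.3]
opening: 0.0479
clock: 11.98
tool_pos: [0.4681, -0.3415, 0.0131]
orientation: [180.0, -0.0, 6.8]
force: [0.3, 0.0, 0.8]
opening: 0.0655
clock: 12.65
tool_pos: [0.4684, -0.3415, 0.1149]
orientation: [180.0, -0.1, 6.8]
force: [-0.2, -0.2, -0.5]
opening: 0.0698
[ 1.6431331  -4.38538294 -0.13804789]
```

View pics/w6.png

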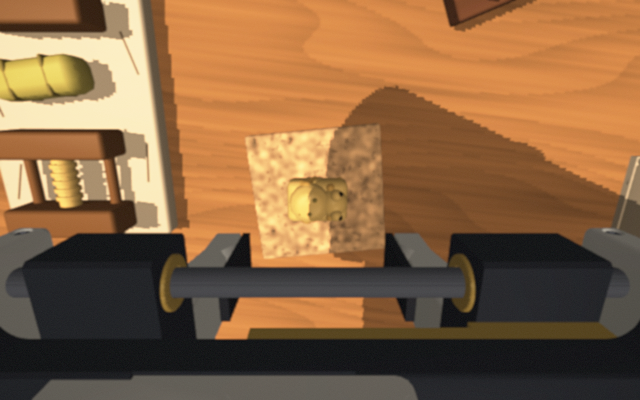

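The toad stands upright in the middle of the cork pad at (318,199). Next, the horn.

```bash
for i in 1; do python3 -m creep '[[0.05,-0.2,-0.1,0,70],[0.1,-0.4,-0.2,0,70],[0.2,-0.6,-0.3,0,70],[0.3,-0.8,-0.4,0,70],[0.37,-1,-0.4,0,70],[0.37,-1,-0.4,0,70],[0.37,-1,-0.4,0,70],[0.37,-1,-0.4,0,70]]'; done; python3 -m creep '[[0.05,-0.2,0,0,70],[0.1,-0.4,0,0,70],[0.2,-0.6,0,0,70],[0.3,-0.8,0,0,70],[0.37,-1,0,0,70],[0.37,-1,0,0,70],[0.37,-1,0,0,70],[0.37,-1,0,0,70]]';python3 -m creep '[[0.05,-0.2,0,0,70],[0.1,-0.4,0,0,70],[0.2,-0.6,0,0,70],[0.3,-0.8,0,0,70],[0.37,-1,0,0,70],[0.37,-1,0,0,70],[0.37,-1,0,0,70],[0.37,-1,0,0,70]]'; python3 -m creep '[[0.05,-0.2,0,0.03,60],[0.1,-0.4,0,0.06,60],[0.2,-0.6,0,0.09,60],[0.3,-0.8,0,0.12,60],[0.37,-1,0,0.143,60],[0.37,-1,0,0.143,60],[0.37,-1,0,0.143,60],[0.37,-1,0,0.143,60]]';python3 - <<'E'
from h import *
s=snapshot("wrist"); cv2.imwrite("pics/w7.png",s["img"])
print(shift([.58,.113,.15]))
E
```

```text
clock: 13.37
tool_pos: [0.4927, -0.2377, 0.1528]
orientation: [-180.0, 0.0, 6.9]
force: [-0.3, -0.6, -0.4]
opening: 0.0698
clock: 14.03
tool_pos: [0.5174, -0.1347, 0.1527]
orientation: [180.0, 0.1, 6.8]
force: [-0.1, 0.2, -0.2]
opening: 0.0698
clock: 14.7
tool_pos: [0.5423, -0.0313, 0.1528]
orientation: [180.0, 0.0, 6.8]
force: [0.4, -0.3, -0.2]
opening: 0.0699
clock: 15.37
tool_pos: [0.5671, 0.0722, 0.1528]
orientation: [180.0, 0.0, -18.9]
force: [0.1, -0.2, 0.5]
opening: 0.0599
[-0.01126968 -0.42916631  0.02937143]
```

View pics/w7.png

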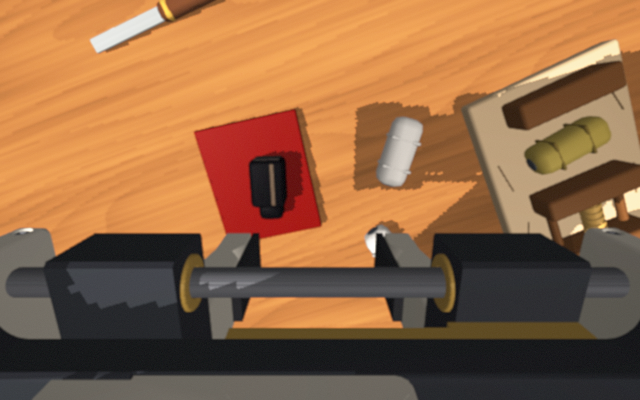

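The horn is at (268,187) on the red stand. Its narrow end points toward the robot (image bottom).

```bash
python3 - <<'E'
from h import *
s=snapshot("wrist"); H=hsv(s);h,S,V=[H[...,i].astype(int) for i in range(3)]
M=lambda m:(m*255).astype(np.uint8)
red=((h<8)|(h>172))&(S>150)
q=M(~red); x=blob(cv2.morphologyEx(M(red),cv2.MORPH_CLOSE,np.ones((45,45))),(185,100,335,235)); print("stand",rect(s,x,.012))
c=blob(M(V<70),(235,140,310,232)); print("horn",rect(s,c,.036),cv2.boundingRect(c))
c=blob(M(V<45),(235,140,310,232)); print("horn",rect(s,c,.036),cv2.boundingRect(c))
cv2.imwrite("pics/c3.png",cv2.resize(s["img"][100:240,185:335],None,fx=4,fy=4))
E
```

```text
stand ((587.9, 120.5), (93.8, 113.1), 173.3)
horn ((583.8, 110.0), (30.8, 54.8), 162.1) (249, 156, 38, 62)
horn ((583.4, 110.2), (30.1, 54.0), 162.0) (250, 157, 37, 61)
```

View pics/c3.png

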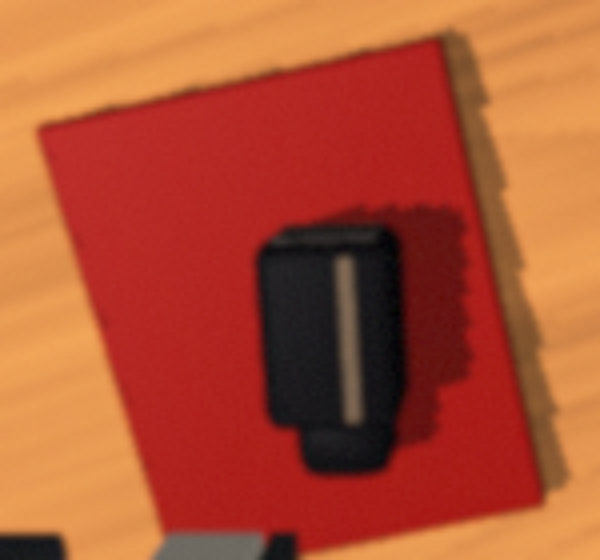

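```bash
python3 - <<'E'
from h import *
s=snapshot("wrist")
P=[pt(s,185+a/4,100+b/4,.040) for a,b in [(265,246),(395,246),(272,425),(402,423)]]
print(np.array(P).round(4))
f=(P[0]+P[1])/2;n=(P[2]+P[3])/2; d=n-f; print(np.linalg.norm(d),np.degrees(np.arctan2(d[1],d[0])), np.linalg.norm(P[1]-P[0]),np.linalg.norm(P[3]-P[2]))
d/=np.linalg.norm(d); o=f+28*d/1000; g=f+24*d/1000; print("origin",o,"grasp",g)
print(shift([g[0],g[1],.019]))
E
```

```text
[[0.6101 0.1146 0.04  ]
 [0.6013 0.0889 0.04  ]
 [0.5732 0.128  0.04  ]
 [0.5644 0.1012 0.04  ]]
0.039074807220369184 160.87086594975517 0.027188858183688283 0.028282074828584712
origin [0.57924337 0.11096886 0.04      ] grasp [0.5830225  0.10965807 0.04      ]
[ 0.02739113 -0.40553945  1.34117974]
```

```bash
python3 -m creep '[[0,-0.1,0.1,0,56],[0.01,-0.2,0.2,0,56],[0.03,-0.3,0.4,0,56],[0.03,-0.4,0.6,0,56],[0.03,-0.405,0.8,0,56],[0.03,-0.405,0.9,0,56],[0.03,-0.405,0.9,0,56],[0.03,-0.405,0.9,0,56]]'; python3 - <<'E'
from h import *
s=snapshot("wrist"); cv2.imwrite("pics/w8.png",s["img"])
print(shift([.583,.110,.019]))
E
```

```text
clock: 16.18
tool_pos: [0.5832, 0.1105, 0.0624]
orientation: [179.9, 0.1, -18.9]
force: [-0.0, 0.3, -0.4]
opening: 0.0558
[-0.00587291  0.00937514  0.44401639]
```

View pics/w8.png

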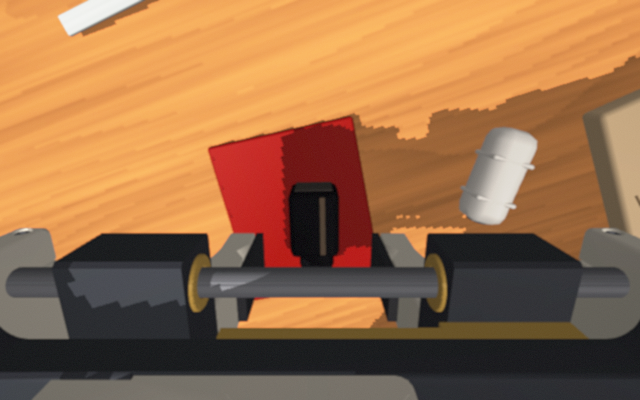

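```bash
python3 -m creep '[[0,0,0.1,0,56],[0,0,0.2,0,56],[0,0,0.3,0,56],[0,0,0.37,0,56],[0,0,0.41,0,56],[0,0,0.43,0,56],[0,0,0.435,0,56],[0,0,0.435,0,56]]'; python3 -m creep '[[0,0,0,0,48],[0,0,0,0,40],[0,0,0,0,34],[0,0,0,0,28],[0,0,0,0,20],[0,0,0,0,20],[0,0,0,0,20],[0,0,0,0,20]]';  python3 -m creep '[[0,0,-0.1,0,20],[0,0,-0.2,0,20],[0,0,-0.35,0,20],[0,0,-0.5,0,20],[0,0,-0.65,0,20],[0,0,-0.8,0,20],[0,0,-0.9,0,20],[0,0,-1,0,20]]'
python3 - <<'E'
from h import *
s=snapshot("wrist"); cv2.imwrite("pics/w9.png",s["img"])
print(shift([.4355,.3605,.11]))
E
```

```text
clock: 16.9
tool_pos: [0.5836, 0.1107, 0.0195]
orientation: [180.0, 0.0, -18.9]
force: [0.7, 1.1, 0.3]
opening: 0.0559
clock: 17.57
tool_pos: [0.5836, 0.1107, 0.0198]
orientation: [-180.0, -0.0, -18.9]
force: [-1.3, 0.3, 3.5]
opening: 0.0301
clock: 18.23
tool_pos: [0.5837, 0.1108, 0.1212]
orientation: [-179.9, -0.1, -18.9]
force: [0.4, -0.3, 0.0]
opening: 0.0298
[-2.21873623 -1.87737067  0.12737359]
```

View pics/w9.png

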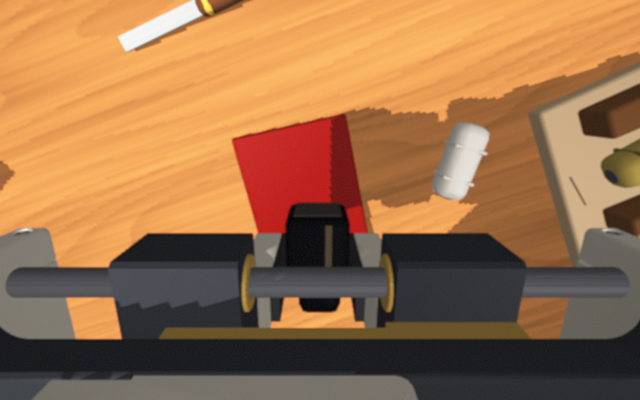

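```bash
python3 -m creep '[[-0.1,-0.09,0,0,20],[-0.25,-0.2,0,0,20],[-0.4,-0.34,0,0,20],[-0.55,-0.47,0,0,20],[-0.65,-0.56,0,0,20],[-0.73,-0.626,0,0,20],[-0.73,-0.626,0,0,20],[-0.73,-0.626,0,0,20]]'; python3 -m creep '[[-0.1,-0.09,0,0,20],[-0.25,-0.2,0,0,20],[-0.4,-0.34,0,0,20],[-0.55,-0.47,0,0,20],[-0.65,-0.56,0,0,20],[-0.73,-0.626,0,0,20],[-0.73,-0.626,0,0,20],[-0.73,-0.626,0,0,20]]'; python3 -m creep '[[-0.1,-0.09,0,0,20],[-0.25,-0.2,0.1,0,20],[-0.4,-0.34,0.2,0,20],[-0.55,-0.47,0.3,0,20],[-0.65,-0.56,0.4,0,20],[-0.73,-0.626,0.5,0,20],[-0.73,-0.626,0.55,0,20],[-0.73,-0.626,0.55,0,20]]'; python3 - <<'E'
from h import *
s=snapshot("wrist"); cv2.imwrite("pics/w10.png",s["img"])
print(shift([.438,.3595,.0145]))
E
```

```text
clock: 18.95
tool_pos: [0.5344, 0.1939, 0.1194]
orientation: [180.0, 0.0, -18.8]
force: [-0.8, -0.6, 0.5]
opening: 0.0299
clock: 19.62
tool_pos: [0.4859, 0.2766, 0.1195]
orientation: [180.0, 0.0, -18.9]
force: [0.2, 0.3, -0.2]
opening: 0.0301
clock: 20.28
tool_pos: [0.4365, 0.3586, 0.0629]
orientation: [179.8, 0.0, -18.9]
force: [0.3, -0.3, -0.8]
opening: 0.0298
[ 0.00653843 -0.01263047  0.49252034]
```

View pics/w10.png

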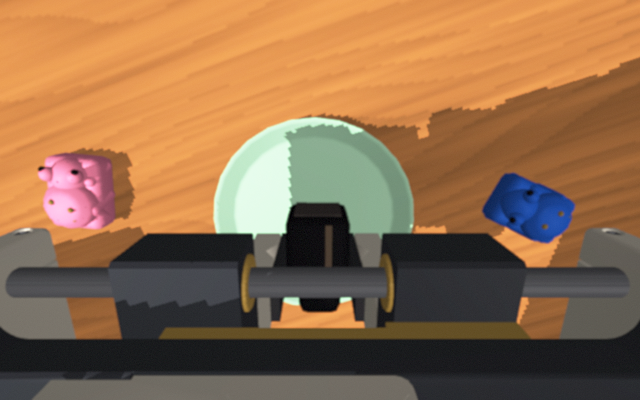

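```bash
python3 -m creep '[[0,-0.01,0.1,0,20],[0,-0.01,0.2,0,20],[0,-0.01,0.3,0,20],[0,-0.01,0.4,0,20],[0,-0.01,0.45,0,20],[0,-0.01,0.48,0,20],[0,-0.01,0.49,0,20],[0,-0.01,0.49,0,20]]';python3 -m creep '[[0,0,0.005,0,20],[0,0,0.005,0,28],[0,0,0.005,0,34],[0,0,0.005,0,40],[0,0,0.005,0,46],[0,0,0.005,0,50],[0,0,0.005,0,50],[0,0,0.005,0,50]]';python3 -m creep '[[0,0,-0.1,0,50],[0,0,-0.2,0,50],[0,0,-0.35,0,50],[0,0,-0.5,0,50],[0,0,-0.65,0,60],[0,0,-0.8,0,70],[0,0,-0.9,0,80],[0,0,-1,0,87]]'
python3 - <<'E'
from h import *
s=snapshot("wrist"); cv2.imwrite("pics/w11.png",s["img"])
H=hsv(s);h,S,V=[H[...,i].astype(int) for i in range(3)]
M=lambda m:(m*255).astype(np.uint8)
x=blob(cv2.morphologyEx(M((h>45)&(h<90)&(S>40)),cv2.MORPH_CLOSE,np.ones((45,45))),(200,80,440,232)); print("dish",rect(s,x,.012))
c=blob(M(V<60),(255,120,370,228)); print("horn",rect(s,c,.03),cv2.boundingRect(c))
print(shift([.533,-.1435,.15]))
E
```

```text
clock: 21.0
tool_pos: [0.4376, 0.3602, 0.0153]
orientation: [180.0, 0.0, -18.9]
force: [-0.3, 0.1, -1.3]
opening: 0.0298
clock: 21.67
tool_pos: [0.4375, 0.3603, 0.0151]
orientation: [-180.0, -0.0, -18.9]
force: [0.6, -0.3, 1.0]
opening: 0.0498
clock: 22.33
tool_pos: [0.4377, 0.3606, 0.1169]
orientation: [-179.9, -0.0, -18.9]
force: [-0.5, 0.4, -0.9]
opening: 0.0715
dish ((452.8, 354.2), (135.1, 97.2), 71.1)
horn ((440.0, 358.6), (27.8, 48.9), 160.6) (300, 167, 37, 61)
[ 2.53034698  4.46755879 -0.3275527 ]
```

View pics/w11.png

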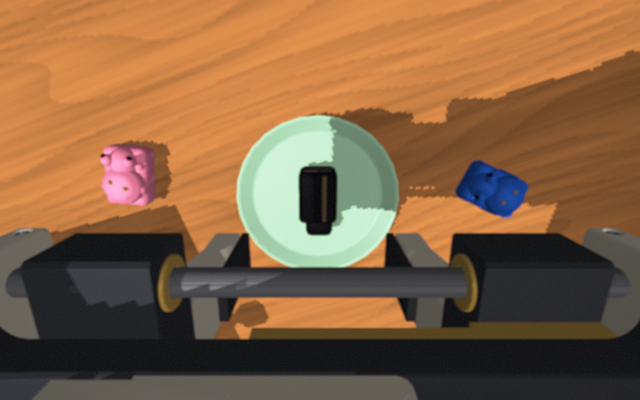

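The horn lies upright in the middle of the dish (318,200). On to the bamboo.

```bash
python3 -m creep '[[0.1,0.2,-0.1,0,87],[0.2,0.4,-0.2,0,87],[0.3,0.6,-0.3,0,87],[0.4,0.8,-0.4,0,87],[0.5,0.9,-0.4,0,87],[0.5,0.9,-0.4,0,87],[0.5,0.9,-0.4,0,87],[0.5,0.9,-0.4,0,87]]'; python3 -m creep '[[0.1,0.2,0,0,87],[0.2,0.4,0,0,87],[0.3,0.6,0,0,87],[0.4,0.8,0,0,87],[0.5,0.9,0,0,87],[0.5,0.9,0,0,87],[0.5,0.9,0,0,87],[0.5,0.9,0,0,87]]';python3 -m creep '[[0.1,0.2,0,0,87],[0.2,0.4,0,0,87],[0.3,0.6,0,0,87],[0.4,0.8,0,0,87],[0.5,0.9,0,0,87],[0.5,0.9,0,0,87],[0.5,0.9,0,0,87],[0.5,0.9,0,0,87]]';python3 -m creep '[[0.1,0.2,0,0,87],[0.2,0.4,0,-0.03,87],[0.3,0.6,0,-0.06,87],[0.4,0.8,0,-0.09,87],[0.5,0.9,0,-0.12,87],[0.5,0.9,0,-0.142,87],[0.5,0.9,0,-0.142,87],[0.5,0.9,0,-0.142,87]]'; python3 - <<'E'
from h import *
s=snapshot("wrist"); cv2.imwrite("pics/w12.png",s["img"])
print(shift([.533,-.1435,.15]))
E
```

```text
clock: 23.05
tool_pos: [0.4555, 0.2591, 0.1548]
orientation: [180.0, 0.0, -18.9]
force: [0.0, -0.9, 0.2]
opening: 0.0872
clock: 23.72
tool_pos: [0.4737, 0.1583, 0.1548]
orientation: [180.0, 0.0, -18.9]
force: [-0.0, -0.4, 0.3]
opening: 0.0868
clock: 24.38
tool_pos: [0.4918, 0.0571, 0.1549]
orientation: [180.0, 0.0, -18.9]
force: [-0.4, 0.2, 0.2]
opening: 0.0869
clock: 25.05
tool_pos: [0.51, -0.0443, 0.1549]
orientation: [-180.0, 0.0, 6.5]
force: [-0.7, 0.5, 0.3]
opening: 0.087
[0.11557359 1.01254273 0.05004628]
```

View pics/w12.png

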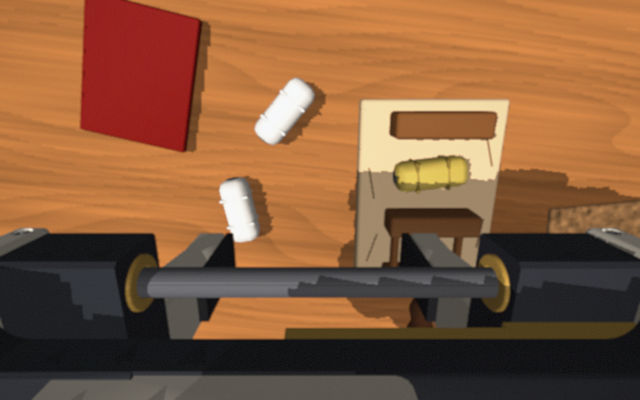

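```bash
python3 -m creep '[[0.1,0.2,0,0,87],[0.12,0.4,0,0,87],[0.12,0.6,0,0,87],[0.12,0.8,0,0,87],[0.12,0.9,0,0,87],[0.12,1,0,0,87],[0.12,1,0,0,87],[0.12,1,0,0,87]]'; python3 - <<'E'
from h import *
s=snapshot("wrist"); cv2.imwrite("pics/w13.png",s["img"])
H=hsv(s);h,S,V=[H[...,i].astype(int) for i in range(3)]
print(H[170,310],H[155,370],H[110,310])
M=lambda m:(m*255).astype(np.uint8)
m=M((h>=20)&(h<35)&(S>120)&(V>60));m=cv2.morphologyEx(m,cv2.MORPH_CLOSE,np.ones((7,7)))
c=blob(m,(240,140,400,205)); print("bam",rect(s,c,.034),cv2.boundingRect(c))
for n,roi in (("far",(240,80,400,145)),("near",(240,190,400,240))):
  c=blob(M((h<18)&(S>140)&(V<190)),roi); print(n,rect(s,c,.048),cv2.boundingRect(c))
E
```

```text
clock: 25.77
tool_pos: [0.5334, -0.1428, 0.155]
orientation: [-180.0, 0.0, 6.6]
force: [0.3, 0.5, -0.3]
opening: 0.0868
[ 21  79 243] [ 21  77 243] [ 13 173 197]
bam ((535.5, -141.3), (27.6, 61.4), 104.2) (280, 170, 71, 35)
far ((610.2, -136.3), (26.8, 124.6), 96.6) (240, 80, 160, 37)
near ((501.3, -149.4), (16.8, 76.2), 96.6) (276, 221, 88, 19)
```

View pics/w13.png

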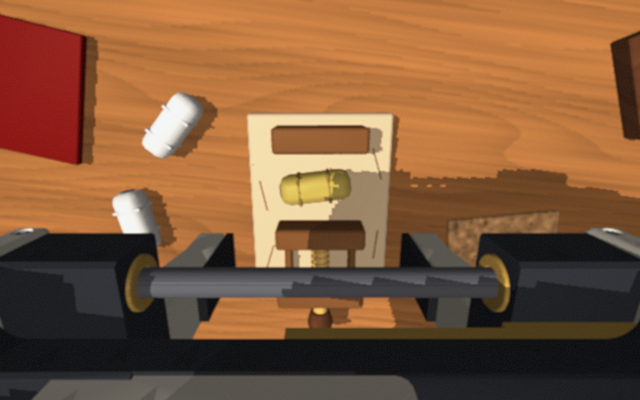

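```bash
python3 - <<'E'
from h import *
s=snapshot("wrist"); cv2.imwrite("pics/c4.png",cv2.resize(s["img"][100:270,235:405],None,fx=3.5,fy=3.5,interpolation=cv2.INTER_CUBIC))
for u,v,z in [(320,221,.048),(320,137,.048),(320,126,.048),(320,153,.018),(320,114,.018),(320,153,.048)]:
    p=pt(s,u,v,z)-[.5334,-.1435,0]; a=np.radians(6.6); print(u,v,z,(p[0]*np.cos(a)+p[1]*np.sin(a)).round(4),(p[1]*np.cos(a)-p[0]*np.sin(a)).round(4))
E
```

```text
320 221 0.048 -0.0242 -0.0023
320 137 0.048 0.0474 -0.0021
320 126 0.048 0.0561 -0.0021
320 153 0.018 0.0301 -0.0024
320 114 0.018 0.0643 -0.0023
320 153 0.048 0.0346 -0.0021
```

View pics/c4.png

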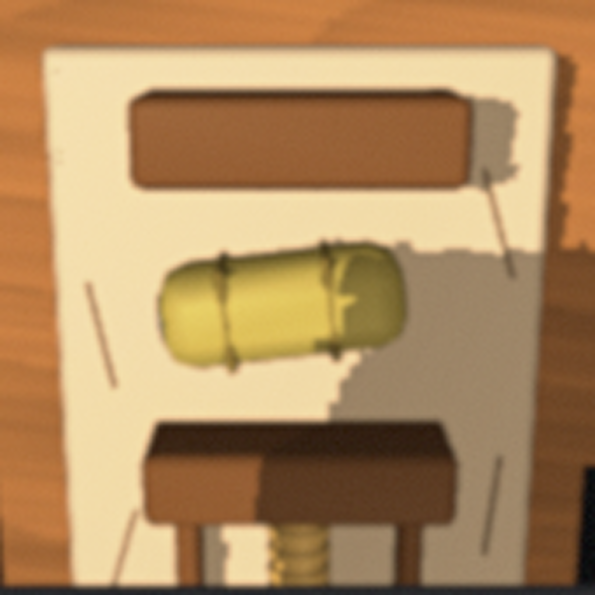

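```bash
python3 -m creep '[[0.02,-0.01,0.2,-0.042,87],[0.02,-0.01,0.4,-0.042,87],[0.02,-0.01,0.6,-0.042,87],[0.02,-0.01,0.7,-0.042,87],[0.02,-0.01,0.75,-0.042,87],[0.02,-0.01,0.8,-0.042,87],[0.02,-0.01,0.8,-0.042,87],[0.02,-0.01,0.8,-0.042,87]]'; python3 - <<'E'
from h import *
s=snapshot("wrist"); cv2.imwrite("pics/w14.png",s["img"])
print(shift([.5355,-.1415,.025]))
E
```

```text
clock: 26.53
tool_pos: [0.5359, -0.1418, 0.0757]
orientation: [180.0, -0.0, 14.2]
force: [0.7, 0.3, -0.5]
opening: 0.0869
[-0.00461962 -0.00427515  0.50911883]
```

View pics/w14.png

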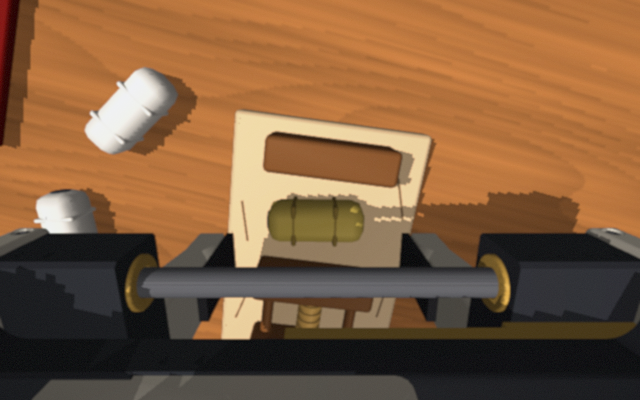

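Aligned: the bamboo at (315,220) is horizontal and between the fingers. Descend, close, lift.

```bash
python3 -m creep '[[0,0,0.1,0,87],[0,0,0.2,0,87],[0,0,0.3,0,87],[0,0,0.4,0,87],[0,0,0.45,0,87],[0,0,0.49,0,87],[0,0,0.5,0,87],[0,0,0.5,0,87]]'; python3 -m creep '[[0,0,0,0,80],[0,0,0,0,74],[0,0,0,0,68],[0,0,0,0,63],[0,0,0,0,58],[0,0,0,0,54],[0,0,0,0,54],[0,0,0,0,54]]';  python3 -m creep '[[0,0,-0.1,0,54],[0,0,-0.2,0,54],[0,0,-0.35,0,54],[0,0,-0.5,0,54],[0,0,-0.65,0,54],[0,0,-0.8,0,54],[0,0,-0.9,0,54],[0,0,-1,0,54]]'
python3 - <<'E'
from h import *
s=snapshot("wrist"); cv2.imwrite("pics/w15.png",s["img"])
print(shift([.5875,.121,.12]))
E
```

```text
clock: 27.25
tool_pos: [0.5352, -0.1419, 0.0247]
orientation: [-180.0, 0.0, 14.2]
force: [0.5, 1.1, -0.5]
opening: 0.0872
clock: 27.92
tool_pos: [0.5355, -0.1419, 0.0253]
orientation: [180.0, -0.0, 14.2]
force: [-1.0, 0.7, 3.9]
opening: 0.0619
clock: 28.58
tool_pos: [0.5356, -0.1418, 0.1267]
orientation: [180.0, -0.1, 14.2]
force: [-0.5, -0.5, -1.1]
opening: 0.0615
[ 1.1401036  -2.42371067  0.08473227]
```

View pics/w15.png

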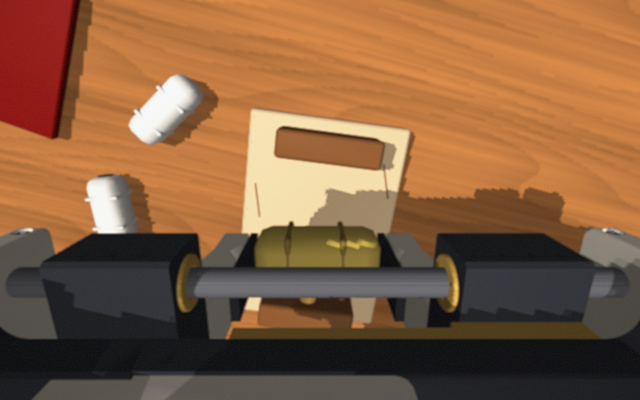

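```bash
python3 -m creep '[[0.05,-0.1,0,0,54],[0.12,-0.25,0,0,54],[0.19,-0.4,0,0,54],[0.26,-0.55,0,0,54],[0.32,-0.7,0,0,54],[0.38,-0.81,0,0,54],[0.38,-0.81,0,0,54],[0.38,-0.81,0,0,54]]'; python3 -m creep '[[0.05,-0.1,0,0,54],[0.12,-0.25,0,0,54],[0.19,-0.4,0,0,54],[0.26,-0.55,0,0,54],[0.32,-0.7,0,0,54],[0.38,-0.81,0,0,54],[0.38,-0.81,0,0,54],[0.38,-0.81,0,0,54]]'; python3 -m creep '[[0.05,-0.1,0,0,54],[0.12,-0.25,0.1,0,54],[0.19,-0.4,0.2,0,54],[0.26,-0.55,0.3,0,54],[0.32,-0.7,0.4,0,54],[0.38,-0.81,0.5,0,54],[0.38,-0.81,0.5,0,54],[0.38,-0.81,0.5,0,54]]'; python3 - <<'E'
from h import *
s=snapshot("wrist"); cv2.imwrite("pics/w16.png",s["img"])
print(shift([.5875,.121,.020]))
E
```

```text
clock: 29.3
tool_pos: [0.5522, -0.0532, 0.1245]
orientation: [-180.0, 0.1, 14.3]
force: [-0.0, -0.9, 0.8]
opening: 0.0618
clock: 29.97
tool_pos: [0.5693, 0.0341, 0.1248]
orientation: [180.0, 0.0, 14.2]
force: [-0.2, -0.5, -0.4]
opening: 0.0619
clock: 30.63
tool_pos: [0.5857, 0.1226, 0.0734]
orientation: [180.0, 0.1, 14.3]
force: [0.3, 0.2, -1.2]
opening: 0.0618
[0.01286064 0.01442472 0.54244514]
```

View pics/w16.png

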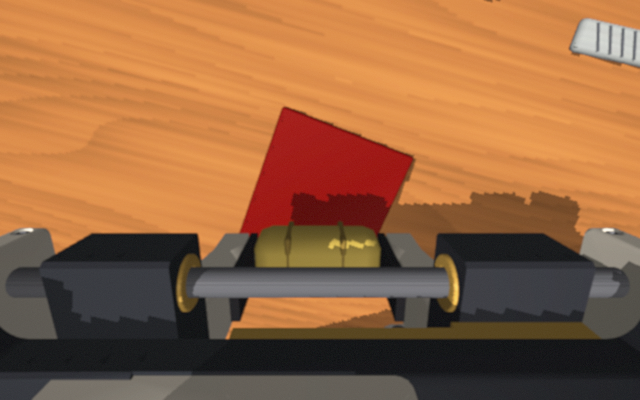

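```bash
python3 -m creep '[[0.01,0.015,0.1,0,54],[0.01,0.015,0.2,0,54],[0.01,0.015,0.3,0,54],[0.01,0.015,0.4,0,54],[0.01,0.015,0.48,0,54],[0.01,0.015,0.52,0,54],[0.01,0.015,0.54,0,54],[0.01,0.015,0.54,0,54]]';python3 -m creep '[[0,0,0.003,0,54],[0,0,0.003,0,58],[0,0,0.003,0,62],[0,0,0.003,0,67],[0,0,0.003,0,72],[0,0,0.003,0,76],[0,0,0.003,0,80],[0,0,0.003,0,80]]';python3 -m creep '[[0,0,-0.1,0,80],[0,0,-0.2,0,80],[0,0,-0.35,0,80],[0,0,-0.5,0,80],[0,0,-0.65,0,80],[0,0,-0.8,0,80],[0,0,-0.9,0,80],[0,0,-1,0,80]]'
python3 - <<'E'
from h import *
s=snapshot("wrist"); cv2.imwrite("pics/w17.png",s["img"])
print(shift([.468,-.3415,.115]))
E
```

```text
clock: 31.35
tool_pos: [0.5874, 0.1203, 0.0204]
orientation: [180.0, 0.1, 14.2]
force: [-0.1, 0.4, -0.9]
opening: 0.0618
clock: 32.02
tool_pos: [0.5876, 0.1205, 0.0208]
orientation: [-180.0, -0.0, 14.2]
force: [-0.7, 0.4, 0.1]
opening: 0.079
clock: 32.68
tool_pos: [0.5879, 0.1206, 0.1226]
orientation: [-180.0, -0.1, 14.2]
force: [0.7, 0.7, -0.1]
opening: 0.0798
[-2.30736975  4.18548643  0.08240916]
```

View pics/w17.png

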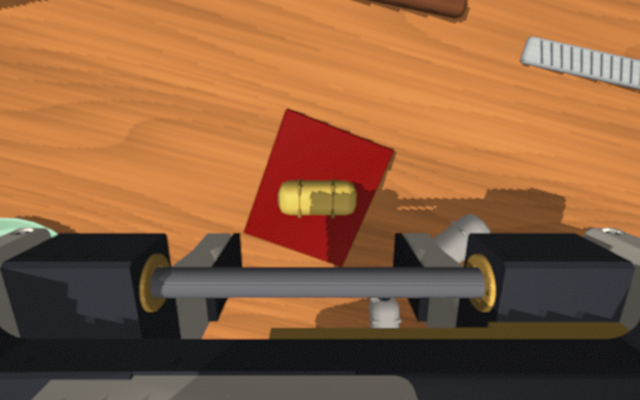

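The bamboo lies in the middle of the stand (318,198). Now back to the toad on the pad.

```bash
python3 -m creep '[[-0.1,0.2,0,0,75],[-0.2,0.4,0,0,70],[-0.3,0.6,0,0,70],[-0.46,0.84,0,0,70],[-0.46,0.84,0,0,70],[-0.46,0.84,0,0,70],[-0.46,0.84,0,0,70],[-0.46,0.84,0,0,70]]'; python3 -m creep '[[-0.1,0.2,0,0,70],[-0.2,0.4,0,0,70],[-0.3,0.6,0,0,70],[-0.46,0.84,0,0,70],[-0.46,0.84,0,0,70],[-0.46,0.84,0,0,70],[-0.46,0.84,0,0,70],[-0.46,0.84,0,0,70]]';python3 -m creep '[[-0.1,0.2,0,0,70],[-0.2,0.4,0,0,70],[-0.3,0.6,0,0,70],[-0.46,0.84,0,0,70],[-0.46,0.84,0,0,70],[-0.46,0.84,0,0,70],[-0.46,0.84,0,0,70],[-0.46,0.84,0,0,70]]';python3 -m creep '[[-0.1,0.2,0,0,70],[-0.2,0.4,0,0,70],[-0.3,0.6,0,0,70],[-0.46,0.84,0,0,70],[-0.46,0.84,0,0,70],[-0.46,0.84,0,0,70],[-0.46,0.84,0,0,70],[-0.46,0.84,0,0,70]]';python3 -m creep '[[-0.1,0.2,0,0.02,70],[-0.2,0.4,0,0.041,70],[-0.3,0.6,0,0.041,70],[-0.46,0.84,0,0.041,70],[-0.46,0.84,0,0.041,70],[-0.46,0.84,0,0.041,70],[-0.46,0.84,0,0.041,70],[-0.46,0.84,0,0.041,70]]'
python3 - <<'E'
from h import *
s=snapshot("wrist"); cv2.imwrite("pics/w18.png",s["img"])
H=hsv(s);h,S,V=[H[...,i].astype(int) for i in range(3)]
c=blob(((h<32)&(S>90)&(V>90)).astype(np.uint8)*255,(285,170,352,225)); print("toad",rect(s,c,.024),cv2.boundingRect(c))
print(shift([.468,-.3415,.0128]))
E
```

```text
clock: 33.4
tool_pos: [0.564, 0.0283, 0.1208]
orientation: [180.0, -0.0, 14.2]
force: [0.5, 0.7, 0.1]
opening: 0.0698
clock: 34.07
tool_pos: [0.5402, -0.064, 0.1208]
orientation: [180.0, -0.0, 14.3]
force: [0.2, 0.2, 0.6]
opening: 0.0699
clock: 34.73
tool_pos: [0.5162, -0.1568, 0.1208]
orientation: [180.0, -0.0, 14.3]
force: [0.3, -0.7, 0.6]
opening: 0.0699
clock: 35.4
tool_pos: [0.4922, -0.2495, 0.1208]
orientation: [180.0, -0.0, 14.3]
force: [0.0, 0.3, 0.0]
opening: 0.0701
clock: 36.07
tool_pos: [0.4681, -0.3422, 0.1208]
orientation: [-180.0, -0.0, 6.9]
force: [0.1, -0.4, 0.3]
opening: 0.0696
toad ((468.0, -343.7), (45.7, 54.9), 96.9) (285, 170, 67, 55)
[-0.00117097 -0.00680032  1.08066017]
```

View pics/w18.png

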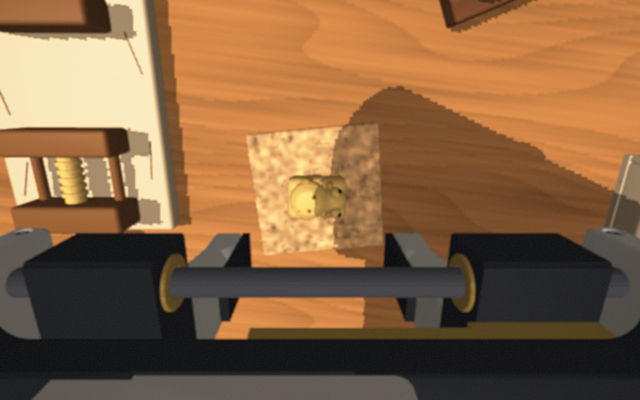

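```bash
python3 -m creep '[[0,-0.007,0.15,0,66],[0,-0.007,0.3,0,66],[0,-0.007,0.45,0,66],[0,-0.007,0.6,0,66],[0,-0.007,0.75,0,66],[0,-0.007,0.85,0,66],[0,-0.007,0.93,0,66],[0,-0.007,0.97,0,66]]'; python3 -m creep '[[0,0,0.05,0,66],[0,0,0.08,0,66],[0,0,0.105,0,66],[0,0,0.105,0,60],[0,0,0.105,0,54],[0,0,0.105,0,48],[0,0,0.105,0,40],[0,0,0.105,0,40]]';  python3 -m creep '[[0,0,0,0,40],[0,0,0,0,40],[0,0,0,0,40],[0,0,-0.1,0,40],[0,0,-0.3,0,40],[0,0,-0.5,0,40],[0,0,-0.7,0,40],[0,0,-0.9,0,40]]'
python3 - <<'E'
from h import *
s=snapshot("wrist"); cv2.imwrite("pics/w19.png",s["img"])
print(shift([.5335,-.145,.10]))
E
```

```text
clock: 36.78
tool_pos: [0.4675, -0.3419, 0.0229]
orientation: [-180.0, 0.1, 6.9]
force: [-0.4, 0.5, 0.6]
opening: 0.0659
clock: 37.45
tool_pos: [0.4678, -0.3426, 0.0137]
orientation: [180.0, -0.0, 6.8]
force: [-0.5, 0.6, 1.5]
opening: 0.0477
clock: 38.12
tool_pos: [0.4673, -0.3423, 0.1046]
orientation: [-180.0, 0.0, 6.8]
force: [0.6, -0.1, -0.6]
opening: 0.0477
[ 0.87328321 -1.89344405  0.08704498]
```

View pics/w19.png

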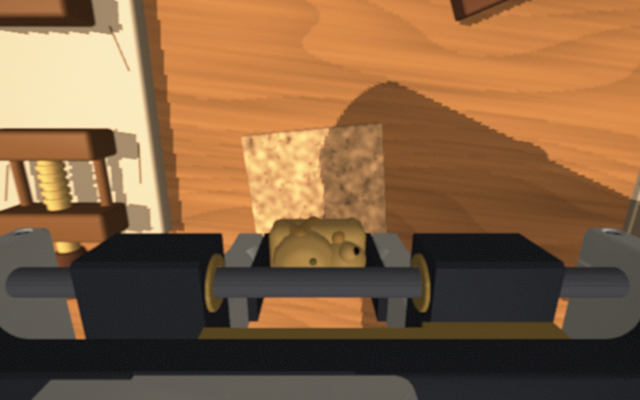

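```bash
python3 -m creep '[[0.05,-0.1,0,0,40],[0.12,-0.25,0,0,40],[0.2,-0.4,0,0,40],[0.28,-0.6,0,0,40],[0.36,-0.8,0,0,40],[0.44,-0.95,0,0,40],[0.44,-0.95,0,0,40],[0.44,-0.95,0,0,40]]'; python3 -m creep '[[0.05,-0.1,0,0,40],[0.12,-0.25,0,0,40],[0.2,-0.4,0,0,40],[0.28,-0.6,0,0,40],[0.36,-0.8,0.05,0,40],[0.435,-0.945,0.1,0,40],[0.435,-0.945,0.2,0,40],[0.435,-0.945,0.25,0,40]]'; python3 - <<'E'
from h import *
s=snapshot("wrist"); cv2.imwrite("pics/w20.png",s["img"])
print(shift([.5335,-.145,.0262]))
E
```

```text
clock: 38.83
tool_pos: [0.5, -0.2418, 0.1031]
orientation: [-180.0, 0.0, 6.9]
force: [0.3, -0.5, -0.1]
opening: 0.0478
clock: 39.5
tool_pos: [0.5315, -0.1434, 0.0771]
orientation: [-180.0, 0.1, 6.9]
force: [-1.1, -0.9, -1.3]
opening: 0.0479
[0.02861454 0.01450341 0.50079354]
```

View pics/w20.png

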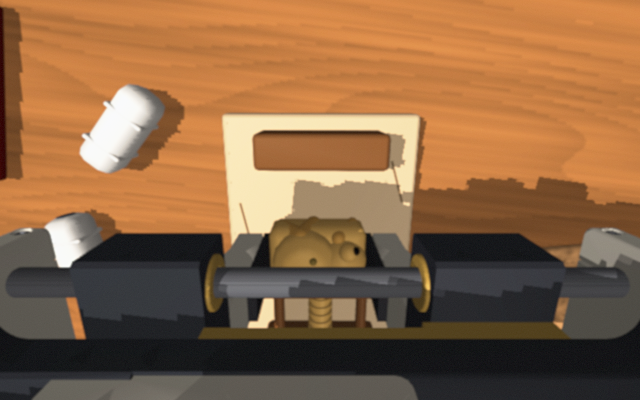

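```bash
python3 -m creep '[[0.015,0.01,0.1,0,40],[0.015,0.01,0.2,0,40],[0.015,0.01,0.3,0,40],[0.015,0.01,0.38,0,40],[0.015,0.01,0.44,0,40],[0.015,0.01,0.475,0,40],[0.015,0.01,0.49,0,40],[0.015,0.01,0.49,0,40]]'; python3 - <<'E'
from h import *
print(ctrl.get_obs()["force"],shift([.5335,-.145,.0262]))
E
```

```text
clock: 40.22
tool_pos: [0.5335, -0.1448, 0.0289]
orientation: [180.0, 0.0, 6.8]
force: [-0.4, 0.3, -0.3]
opening: 0.0478
[-0.35005157  0.34423273 -0.33866118] [0.0001878  0.00238621 0.02745372]
```

```bash
python3 -m creep '[[0,0,0.01,0,40],[0,0,0.025,0,40],[0,0,0.025,0,40],[0,0,0.025,0,46],[0,0,0.025,0,52],[0,0,0.025,0,58],[0,0,0.025,0,64],[0,0,0.025,0,66]]';python3 -m creep '[[0,0,0,0,66],[0,0,0,0,66],[0,0,-0.1,0,66],[0,0,-0.25,0,66],[0,0,-0.4,0,66],[0,0,-0.6,0,66],[0,0,-0.8,0,66],[0,0,-1,0,66]]'; python3 - <<'E'
from h import *
s=snapshot("wrist"); cv2.imwrite("pics/w21.png",s["img"])
E
```

```text
clock: 40.88
tool_pos: [0.5336, -0.1447, 0.0269]
orientation: [180.0, -0.0, 6.8]
force: [-0.6, 0.7, -1.2]
opening: 0.0636
clock: 41.55
tool_pos: [0.5334, -0.1447, 0.1285]
orientation: [180.0, -0.0, 6.8]
force: [0.1, -0.7, 0.5]
opening: 0.0662
```

View pics/w21.png

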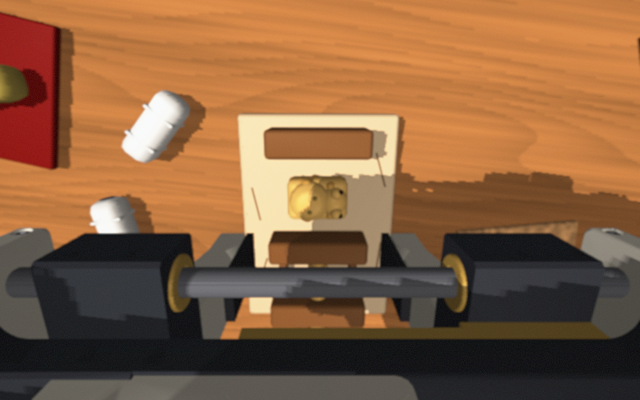

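The toad stands upright between the jaws (318,198). I'll retreat upwards and check everything from above.

```bash
python3 -m creep '[[0,0,-0.2,0,66],[0,0,-0.4,0,66],[-0.2,0,-0.6,0,66],[-0.4,0,-0.8,0,66],[-0.6,0.3,-0.8,0,66],[-0.8,0.5,-0.8,0,66],[-0.8,0.8,-0.8,0,66],[-0.8,1,-0.8,0,66]]';python3 -m creep '[[0,0.2,0,0,66],[0,0.4,0,0,66],[0,0.6,0,0,66],[0,0.8,0,0,66],[0,1,0,0,66],[0,1,0,0,66],[0,1,0,0,66],[0,1,0,0,66]]'; python3 - <<'E'
from h import *
s=snapshot("top"); H=hsv(s);h,S,V=[H[...,i].astype(int) for i in range(3)]
M=lambda m:(m*255).astype(np.uint8)
cv2.imwrite("pics/t22.png",s["img"])
cv2.imwrite("pics/c22.png",cv2.resize(s["img"][160:290,170:450],None,fx=2.8,fy=2.8,interpolation=cv2.INTER_CUBIC))
print("dish",rect(s,blob(M((h>45)&(h<85)&(S>40)),(170,215,250,295)),.012))
print("horn",rect(s,blob(M(V<50),(190,235,235,278)),.024))
print("bam",rect(s,blob(M((h>=15)&(h<40)&(S>80)&(V>90)),(288,178,320,212)),.03))
print("toad",rect(s,blob(M((h>=10)&(h<30)&(S>125)),(388,202,424,222)),.038))
E
```

```text
clock: 42.27
tool_pos: [0.4653, -0.2551, 0.2083]
orientation: [180.0, -0.1, 6.8]
force: [2.0, -0.2, 0.0]
opening: 0.0659
clock: 42.93
tool_pos: [0.4776, -0.3525, 0.2069]
orientation: [-180.0, 0.0, 6.8]
force: [-0.0, 0.6, 0.1]
opening: 0.0663
dish ((436.3, 361.8), (131.8, 129.5), 88.7)
horn ((434.3, 359.7), (31.0, 50.6), 163.0)
bam ((587.2, 121.3), (27.8, 61.7), 104.0)
toad ((531.0, -142.4), (34.5, 47.2), 94.9)
```

View pics/c22.png

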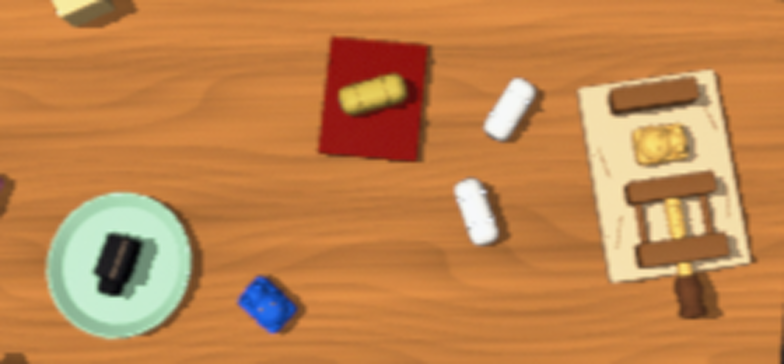

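View pics/t22.png

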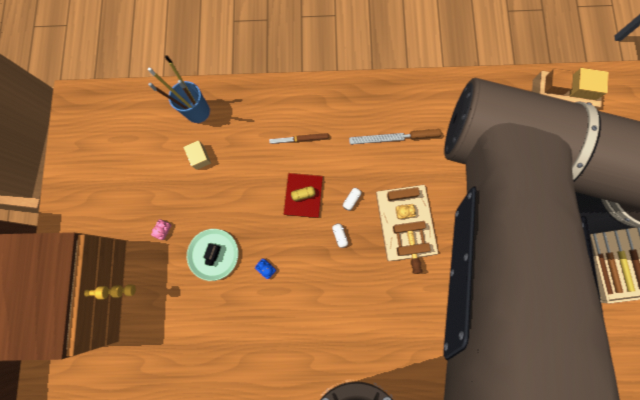

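All three pieces are within about 3 mm of their middles, and the bystanders haven't moved. Handing in.

```bash
python3 -c "
from plant import workorder; print(workorder.close_job())"
```

```text
the job is handed in; nothing more can be done
None
```

The swap is finished and handed in at about 43 s of the 106 s allowed; no verdict was reported. I moved the toad from the dish to the cork pad, the horn to the dish, the bamboo to the stand, and then the toad into the clamp, gripping it end to end.

The last top-view check, with the arm clear of everything, showed:
- **Horn:** about 3 mm from the dish centre, lying right way up.
- **Bamboo:** about 1 mm from the stand centre, lying right way up.
- **Toad:** about 3 mm from the middle of the clamp gap, upright, with its length within 0.04 rad of the jaws' direction.
- **Bystanders:** the rasp, knife, blank and look-alikes appear where they started. I judged this by eye and did not measure it.

**Disagreement:** the wrist and top cameras differed by about 2 mm in y on the fixed places, as the stated calibration allows, so I used values in between. Two of my masks also came out wrong: the dish after the horn was placed and the toad on the pad. I ignored both and used the earlier measurements and the recorded release pose instead.

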